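Rehang the cupboard's lift-off door

TASK

Lift the blue door out of the grey rack and hang it back on the small desk cupboard by lowering both of its knuckles fully down onto the two brass hinge pins, then swing it shut against the rubber stops and let go. The hinge strip may have been screwed on a little forward or back, so feel for the pins: lower the door gently, keep hold of it until it is right down, never force or drop it, and leave the other things on the desk where they are.

Things in the scene. Friction and masses are not known exactly. Their poses are not given: they have to be found in the camera images.
- cabinet: small open-fronted wooden cupboard, fixed, 100 deep x 150 wide x 162 mm high. Origin: centre of its underside; x to its back, y to its left (hinge side), z up; front face at x = -50 mm. Two rubber stops at the right of the front stand 8 mm proud: the shut door lies against them, its middle plane about 14 mm before the front face, its underside 12 mm above the desk.
- pin_rearmost (a point): reference mark on the cupboard, 5 mm before its front face and 88 mm left of its middle, level with the foot of the lower hinge pin (top of its shoulder, z = 28 mm). The pins stand 3 to 15 mm in front of it (cupboard's -x; exact in y and z), depending on where the slotted hinge strip was screwed: see or feel for them. The mark does not follow the strip.
- pin_rearmost_top (a point): as pin_rearmost, level with the tip of the upper pin (z = 134 mm). Two upright brass pins on one vertical axis, one 90 mm above the other, each 6 mm thick, 16 mm tall, tips nearly flat, standing on 13 mm wide steel shoulders whose tops are 28 and 118 mm above the desk, on a steel strip on the cupboard's left side.
- door_center (a point): centre of the door's leaf, half-way up; z up, y towards the knuckles, x to the back (knob faces -x). Leaf blue with white edging, 12 thick x 150 wide x 146 mm high, 0.14 to 0.28 kg; brass knob, 18 mm across and 18 mm proud, 60 mm from centre towards the free edge. The door stands upright in the rack, leaf underside 6 mm above the desk; grip it by its top edge.
- door_knuckle (a point): mouth (underside) of the lower knuckle's bore, same axes as the door. Two steel knuckles, 19 mm across, 20 mm tall, bores 7.8 mm wide, 18 mm deep, open below (0.9 mm play round a pin), on one axis 88 mm from the leaf's centre along y, in its middle plane; mouths 57 mm below and 33 mm above the centre. Hung, this point is at the lower pin's foot.
- door: origin at the centre of the leaf's underside (73 mm below door_center), same axes. Hung and shut, its axes are parallel to the cupboard's. It opens by the free edge swinging to the cupboard's -x (clockwise from above), to 1.6 rad or more; it swings freely. Hung open, push it shut on its knob side. Pressed at the hinge, the leaf twists in a light grip: hold firmly, near the knuckles.
- rack: grey plastic stand, fixed, base 110 x 70 x 6 mm, with two walls 46 mm high along its x and a 14.4 mm slot between them, 40 mm deep, in which the door stands. Origin: centre of its underside; x along the slot, the door's knuckles at the +x end.
- mug: green mug, 86 mm wide, 94 mm high, origin at the centre of its underside; leave alone
- hub: black four-port hub 92 x 34 x 14 mm, lying, origin at the centre of its underside; leave alone
- mouse: black computer mouse 120 x 66 x 39 mm, origin at the centre of its underside; leave alone
- marker: green and white felt marker 130 mm long, 16 mm thick, lying; leave alone
- eraser: eraser 46 x 19 x 12 mm, lying; leave alone
There are look-alikes about, which are no part of the job. Of the things that look like the cabinet, the larger one is meant.

How it is judged:
On the way, in this order (a step that is already met when the one before it is completed fails the run):
1. the door is lifted clear of the rack, upright (height (world z) of door_center above 0.13 m and angle between door_center's own z axis and vertical below 0.2 rad), for 0.2 s.
2. both knuckles sit fully down on the pins while the door is still held (z of door_knuckle in the frame of cabinet between 0.025 and 0.0315 m and y of door_knuckle in the frame of cabinet between 0.083 and 0.093 m and x of door_knuckle in the frame of cabinet between -0.074 and -0.054 m and angle between door_center's own z axis and vertical below 0.06 rad and contact force between the fingers and door above 8 N), for 0.2 s.
At the end, for the whole second after the job is handed in: Door hangs with both knuckles fully down on the pins (height within 3 mm, sideways 5 mm, fore and aft no more than 4 mm beyond where the pins can be; leaf within 0.06 rad of vertical), shut against the stops (within 0.09 rad of parallel to the cupboard front, knob outwards) and at rest (z of door_knuckle in the frame of cabinet between 0.025 and 0.0315 m and y of door_knuckle in the frame of cabinet between 0.083 and 0.093 m and x of door_knuckle in the frame of cabinet between -0.074 and -0.054 m and angle between door_center's own z axis and vertical below 0.06 rad and y of door_center in the frame of cabinet between -0.01 and 0.01 m and x of door_center in the frame of cabinet between -0.077 and -0.051 m and angle between the x axis of door_center and the x axis of cabinet, either way round below 0.09 rad and linear speed of door below 0.02 m/s and angular speed of door below 0.15 rad/s); the robot touches nothing.
It fails at once if the door is pressed or dropped on the cupboard with more than 40 N (contact force between door and cabinet above 40 N).
It fails at once if the robot pushes the cupboard with more than 30 N (contact force between any of the fingers, the arm and cabinet above 30 N).
It fails at once if the door is tipped over (angle between door_center's own z axis and vertical above 0.6 rad).
It fails at once if a bystander (mug, hub, mouse, marker, eraser) is moved more than 3 cm (distance of any of mug, hub, mouse, marker, eraser from where it was at the start of the episode above 0.03 m).
It also fails if it takes over 64 s, if anything falls off the work surface, if the arm or the gripper's body presses on something with over 40 N, if the wrist force passes 120 N, or if a joint passes its speed limit or range.

ROBOT

A 6-joint arm with a two-finger parallel gripper is mounted at the origin on a cart in front of the work surface, level with it; the furniture and walls round the work are solid. World frame = base frame: x ahead of the robot, y to its left, z up, the work surface at z = 0. Lengths are in m, angles in rad, forces in N, time in s.
With the tool pointing down it reaches from about 0.35 to 0.975 m from the base axis. Payload 4.9 kg.
Tool frame: the origin (TCP) lies on the front face of the gripper's body, between the roots of the fingers; the fingertips stand ctrl.tip_extent ahead of it and the grasp point (between the pads) lies 54 mm ahead of it (ctrl.tip_extent is the distance from the TCP to the fingertips, in m); z points along the fingers, y is the line along which they close (so a half turn about z gives the same grasp; the last joint's range is limited). The gripper opens to 85 mm and grips with 20 to 120 N. Pads are 22 mm wide; open, the fingers measure 114 mm over their backs; the gripper's body (76 mm by 85 mm) begins 54 mm behind the grasp point. The pads swing forward as they close: fully open they stand 13 mm farther back than shut.
Start: joints at [-1.461, 0.053, 1.613, -0, 1.476, -0.119], TCP at [0.142, -0.609, 0.304] pointing down, gripper open.
Joint ranges: [-3.01, 3.01], [-1.01, 2.22], [0.06, 2.58], [-1.02, 4.17], [0.09, 2.62], [-3.14, 3.14]. Speed limits (rad/s): [2.57, 2.57, 3.14, 3.14, 3.14, 3.14].

INTERFACE

Orientations are given as a rotation vector (axis times angle).
In Python, from station import ctrl gives the robot as it stands.
- The arm moves only by the tool apply_moves, never from a script. Its argument "rows" is one flat list of numbers, 6 for each row, row after row: the shift along the tool's x, y, z normalised to -1 to 1, where 1 is 0.6 m, then the turn, a rotation vector about the tool's x, y, z normalised to -1 to 1, where 1 is 90 degrees. A call has 1 to 20 rows; each row is the pose to reach, as a shift and turn from the pose commanded when the call began, along the tool's axes at that moment; what a row does not reach only later rows make up. A row lasts 1/10 s, in which the tool goes at most 50 mm and 8.59 degrees, less where a joint would pass 70% of its speed; a pose out of reach is approached as far as the arm can. A call with a number of a shift or a turn outside -1 to 1 is refused whole. A call with a gripper value outside its range is refused whole. "grip" is the opening, from 0 (shut) to 1 (fully open), set as the call begins (left out, the last holds). The fingers move at their own pace and stop on an object; "grip_force" is the grip in N (left out, the last holds). Time passes only in rows, so rows that repeat a pose let the fingers close. It gives the time, the measured TCP pose, the force, the opening and the grip force at its end, in the units of the state.
- ctrl.get_obs(): the state, without advancing time (a new reading comes with each control period).
- ctrl.get_image(name): name is "scene" or "side" or "wrist"; returns (picture, depth): 400x640x3 uint8, blue, green, red; 400x640 float32, m along the optical axis (not along the pixel's ray), 0 where there is no reading.
- ctrl.camera_model(name): a dict with "mtx" (3x3 intrinsics, pixels), "k1" (the pictures are not rectified: a ray, as slopes to the right and down, at radius r is drawn at 1 + k1 r^2 times it, then the intrinsics apply), "R" (3x3) and "t" (3): a world point X has camera coordinates R X + t; the wrist camera has in their place "tool_from_camera" (4x4, takes a point from camera to tool coordinates, whose origin is the TCP and whose axes are the flange's). Camera axes: x right, y down, z forward; pixel columns grow to the right and rows downward; lengths in m; the calibration is good to about 2 mm. A picture is of the moment at which its call begins: read the wrist's pose just before it. camera_model takes no time and is no camera call.
- ctrl.finish_job(): hands the job in; it is judged then, once.
The state is a dict: "t": time; "q": joint angles; "dq": joint speeds; "effort": joint torques, N m; "tool_pos": TCP position; "tool_rot": TCP orientation; "contact_force": force on the tool from outside, world axes, zero at the start; "wrist_torque": the same for the moment, N m; "opening": finger opening in m; "grip_force": force on a finger pad.
Only numpy, scipy, OpenCV 4.12 (cv2) and the standard library are available. Lean on these libraries where they do the work, as an engineer would, in place of code of your own. Each camera call takes 0.05 s, during which the arm holds its last target. There are 200 camera calls.

## Working session

There is one attempt and no reset: what is moved stays moved. The work goes in short steps, Python scripts to look and compute and a tool call to move; the robot and the scene stay as the last step left them, time stands still between calls to the robot, and variables do not carry over. Pictures are saved under pics/ and viewed, at most 10 in all, crops included, and the job is handed in when it is done.

Besides the shell and the picture viewer there is one more tool, called after "Call:" as name(argument=value, ...) on one line, values as JSON. apply_moves: Moves the arm, as the interface text tells. Its arguments: {"type":"object","properties":{"rows":{"type":"array","items":{"type":"number"}},"grip":{"type":"number"},"grip_force":{"type":"number"}},"required":["rows"]}

```bash
mkdir -p pics; cat > h.py <<'E'
import numpy as np, cv2
from station import ctrl
from scipy.spatial.transform import Rotation as Ro
def cam(name):
    m=ctrl.camera_model(name)
    if 'R' in m: return m, np.array(m['R']), np.array(m['t'])
    o=ctrl.get_obs(); T=np.eye(4); T[:3,:3]=Ro.from_rotvec(o['tool_rot']).as_matrix(); T[:3,3]=o['tool_pos']
    W=np.linalg.inv(T@np.array(m['tool_from_camera'])); return m,W[:3,:3],W[:3,3]
def world(c,uv,depth):
    m,R,t=c; d=cv2.undistortPoints(np.float64(uv).reshape(-1,1,2),np.float64(m['mtx']),np.float64([m['k1'],0,0,0,0]))[:,0]
    # exact model: distortion 1+k1 r^2
    P=np.c_[d,np.ones(len(d))]*np.asarray(depth).reshape(-1,1); return (P-t)@R
def plane(c,uv,z):
    m,R,t=c; o=-R.T@t; p=world(c,uv,np.ones(len(uv)))-o
    return o+p*((z-o[2])/p[:,2:3])
def cloud(c,dep,mask=None):
    m=dep>0
    if mask is not None: m&=mask>0
    v,u=np.nonzero(m); return np.c_[u,v],world(c,np.c_[u,v].astype(float),dep[v,u])
def proj(c,X):
    m,R,t=c; return cv2.projectPoints(np.float64(X).reshape(-1,3),cv2.Rodrigues(R)[0],t,np.float64(m['mtx']),np.float64([m['k1'],0,0,0,0]))[0][:,0]
E
python3 - <<'E'
from h import *
for n in ['scene','side']:
    c=cam(n); im,d=ctrl.get_image(n); cv2.imwrite(f'pics/{n}0.png',im); np.save(f'{n}0.npy',d)
    print(n,-c[1].T@c[2],c[1][2],c[0]['k1'])
print(ctrl.get_obs(),ctrl.tip_extent)
E
```

```text
scene [-0.79525767  0.34695179  1.17501316] [ 0.76622561 -0.18071068 -0.61663763] 0.050102586609425084
side [ 0.33737735 -0.69195446  0.7874945 ] [ 0.1945679   0.71310787 -0.67351355] -0.07918616837396705
{'t': 0.1, 'q': array([-1.46102487e+00,  5.33098093e-02,  1.61415309e+00, -7.48569055e-06,
        1.47598550e+00, -1.18965889e-01]), 'dq': array([ 1.95321570e-05, -8.28295949e-04, -9.64564574e-04, -5.62284649e-04,
        4.08634318e-04, -2.01907375e-03]), 'effort': array([ 1.23722157e-04, -3.94903994e+01, -3.71362495e+01, -1.48101653e-04,
        3.89687601e-03,  3.88844668e-06]), 'tool_pos': array([ 0.14169029, -0.6082915 ,  0.30277621]), 'tool_rot': array([-3.11922495e+00, -3.58306344e-01, -1.69531472e-06]), 'contact_force': array([ 0.79680934, -0.56298446,  0.02379234]), 'wrist_torque': array([0.01425559, 0.03721044, 0.04669995]), 'grip_force': 0.0, 'opening': 0.08541720863256518} 0.0726
```

View pics/scene0.png

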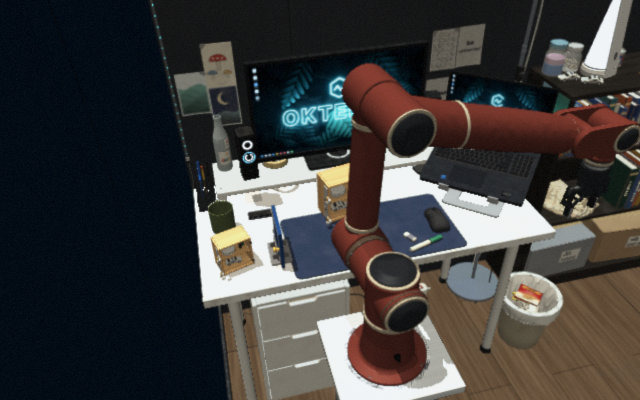

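View pics/side0.png

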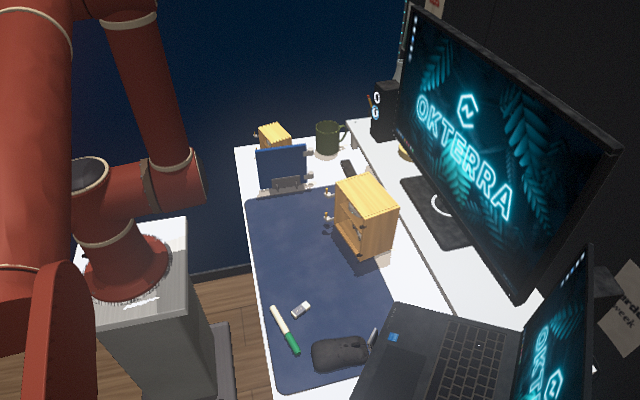

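The scene view shows two wooden cupboards, at (335,195) and (233,250), which are (365,215) and (275,135) in the side view. The blue door in the rack is at (280,240) in scene and (283,168) in side. The side view also shows brass pins at about (328,190) and (327,213). I'll measure sizes to choose between the cupboards.

```bash
python3 - <<'E'
from h import *
def rect(p):
    r=cv2.minAreaRect(np.float32(p[:,:2]*1000)); b=cv2.boxPoints(r); return np.round(r[0],1),np.round(r[1],1),round(r[2],1),b.round(0).tolist()
for n,boxes in [('side',{'big':(315,165,410,275),'small':(250,115,300,155),'door':(245,135,320,195)}),('scene',{'big':(310,160,356,225),'small':(205,220,260,280),'door':(262,200,300,275)})]:
    c=cam(n); im=cv2.imread(f'pics/{n}0.png'); d=np.load(f'{n}0.npy'); hsv=cv2.cvtColor(im,cv2.COLOR_BGR2HSV)
    for k,(a,b,e,f) in boxes.items():
        m=np.zeros(d.shape,np.uint8); m[b:f,a:e]=1
        if k=='door': m&=((hsv[...,0]>100)&(hsv[...,0]<125)&(hsv[...,1]>110)).astype(np.uint8)
        else: m&=((hsv[...,0]>10)&(hsv[...,0]<30)&(hsv[...,1]>70)).astype(np.uint8)
        uv,P=cloud(c,d,m)
        if k=='door':
            P=P[P[:,2]>0.06]; print(n,k,len(P),P.min(0),P.max(0),rect(P)); continue
        zt=np.percentile(P[:,2],97); T=P[abs(P[:,2]-zt)<.006]
        print(n,k,'ztop',zt,len(T),rect(T))
    s=cv2.resize(im[130:280,240:410] if n=='side' else im[180:290,200:360],None,fx=4,fy=4,interpolation=cv2.INTER_CUBIC); cv2.imwrite(f'pics/{n}c.png',s[:600,:800])
E
```

```text
side big ztop 0.16272164864194444 1675 (array([624.1, -49.5]), array([102.8, 152.9]), 11.3, [[559.0, 15.0], [589.0, -135.0], [689.0, -114.0], [660.0, 35.0]])
side small ztop 0.11238050640691283 406 (array([455.6, 358.4]), array([ 72.9, 111. ]), 16.1, [[405.0, 402.0], [436.0, 295.0], [506.0, 315.0], [475.0, 422.0]])
side door 139 [0.37912638 0.20302761 0.06893393] [0.52271389 0.21608825 0.15492074] (array([450.9, 210.1]), array([ 12.8, 143.6]), 89.3, [[379.0, 205.0], [523.0, 203.0], [523.0, 216.0], [379.0, 217.0]])
scene big ztop 0.4183953652743052 1 (array([188.7,  54.6]), array([0., 0.]), 0.0, [[189.0, 55.0], [189.0, 55.0], [189.0, 55.0], [189.0, 55.0]])
scene small ztop 0.1155203297544942 444 (array([453.3, 361.6]), array([ 78.6, 106.2]), 16.5, [[401.0, 401.0], [431.0, 299.0], [506.0, 322.0], [476.0, 424.0]])
scene door 163 [0.37124164 0.20764306 0.06071442] [0.52463823 0.21978179 0.15866634] (array([447.9, 213.9]), array([ 11. , 153.4]), 89.3, [[371.0, 209.0], [525.0, 207.0], [525.0, 218.0], [371.0, 220.0]])
```

View pics/sidec.png

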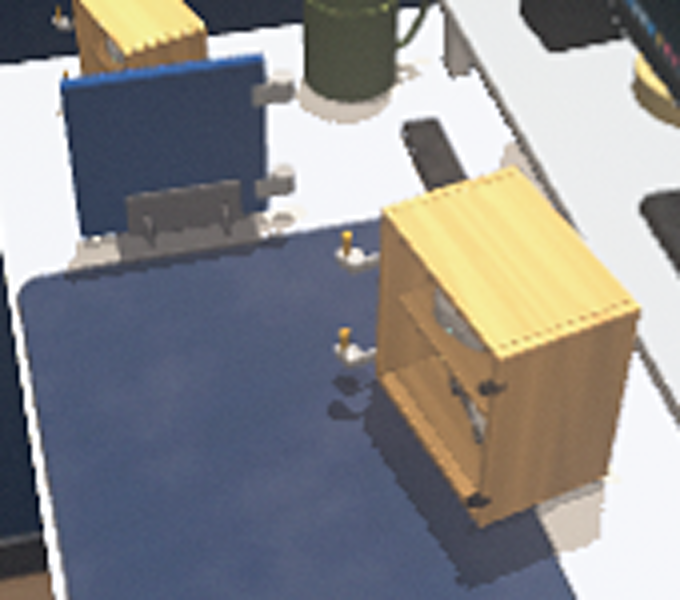

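The cupboard centred at (624,-49) mm has a 103x153 mm top at z = 162, so it is the larger one and the one meant. Its yaw is about 11.3°. The one at (455,358) is 112 mm high, so it is the look-alike. The crop shows the brass pins to the left of the big cupboard, at crop (347,245) and (345,340). The door's leaf lies along world x with its knuckles at the +x end.

```bash
cat >> h.py <<'E'
def to(pos,yaw,tilt=None):
    o=ctrl.get_obs(); R0=Ro.from_rotvec(o['tool_rot']); a=np.deg2rad(yaw)
    R1=Ro.from_matrix(np.c_[[np.cos(a),np.sin(a),0],[np.sin(a),-np.cos(a),0],[0,0,-1]])
    s=R0.inv().apply(np.array(pos)-o['tool_pos'])/0.6; r=(R0.inv()*R1).as_rotvec()/(np.pi/2)
    print('ROW',np.round(s,4).tolist(),np.round(r,4).tolist(),'rows>=',max(np.linalg.norm(s)*12,np.linalg.norm(r)*90/8.59))
def st():
    o=ctrl.get_obs(); R=Ro.from_rotvec(o['tool_rot']).as_matrix()
    print('t',round(o['t'],2),'pos',o['tool_pos'].round(4),'yaw',np.rad2deg(np.arctan2(R[1,0],R[0,0])).round(2),'tilt',R[2,:2].round(4),'F',o['contact_force'].round(1),'M',o['wrist_torque'].round(2),'op',round(o['opening'],4),'gf',o['grip_force'])
E
python3 - <<'E'
from h import *
print(ctrl.camera_model('wrist')); st(); to([.46,.06,.36],-0.7)
E
```

```text
{'mtx': array([[330.78221572,   0.        , 314.54797652],
       [  0.        , 330.78221572, 203.88678463],
       [  0.        ,   0.        ,   1.        ]]), 'k1': -0.05610713130663253, 'tool_from_camera': array([[ 1.70824331e-03, -9.56452603e-01, -2.91882684e-01,
         7.59186786e-02],
       [ 9.99998522e-01,  1.57753828e-03,  6.83151865e-04,
         6.62838937e-04],
       [-1.92946274e-04, -2.91883419e-01,  9.56453884e-01,
        -6.94797229e-02],
       [ 0.00000000e+00,  0.00000000e+00,  0.00000000e+00,
         1.00000000e+00]])}
t 0.1 pos [ 0.1417 -0.6083  0.3028] yaw 13.11 tilt [ 0.0002 -0.0018] F [ 0.8 -0.6  0. ] M [0.01 0.04 0.05] op 0.0854 gf 0.0
ROW [0.7693, -0.9647, -0.0934] [-0.0012, 0.0, 0.1534] rows>= 14.848692408643863
```

Call:
apply_moves(rows=[0.769,-0.965,-0.0934,-0.001,0,0.153,0.769,-0.965,-0.0934,-0.001,0,0.153,0.769,-0.965,-0.0934,-0.001,0,0.153,0.769,-0.965,-0.0934,-0.001,0,0.153,0.769,-0.965,-0.0934,-0.001,0,0.153,0.769,-0.965,-0.0934,-0.001,0,0.153,0.769,-0.965,-0.0934,-0.001,0,0.153,0.769,-0.965,-0.0934,-0.001,0,0.153,0.769,-0.965,-0.0934,-0.001,0,0.153,0.769,-0.965,-0.0934,-0.001,0,0.153,0.769,-0.965,-0.0934,-0.001,0,0.153,0.769,-0.965,-0.0934,-0.001,0,0.153,0.769,-0.965,-0.0934,-0.001,0,0.153,0.769,-0.965,-0.0934,-0.001,0,0.153,0.769,-0.965,-0.0934,-0.001,0,0.153,0.769,-0.965,-0.0934,-0.001,0,0.153,0.769,-0.965,-0.0934,-0.001,0,0.153,0.769,-0.965,-0.0934,-0.001,0,0.153,0.769,-0.965,-0.0934,-0.001,0,0.153])

```text
t: 2.0
tool_pos: [0.4595, 0.0587, 0.3597]
tool_rot: [3.14, -0.021, -0.0]
contact_force: [0.0, 0.2, 0.8]
opening: 0.0856
grip_force: 0.0
```

```bash
python3 - <<'E'
from h import *
st(); c=cam('wrist'); im,d=ctrl.get_image('wrist'); cv2.imwrite('pics/w1.png',im); np.save('w1.npy',d)
import pickle; pickle.dump(c,open('w1.pkl','wb'))
a=np.deg2rad(11.3); X=lambda p:[.6241+p[0]*np.cos(a)-p[1]*np.sin(a),-.0495+p[0]*np.sin(a)+p[1]*np.cos(a),p[2]]
print('pin pred top/low',proj(c,[X([-.064,.088,.134]),X([-.064,.088,.044])]))
E
```

```text
t 2.0 pos [0.4595 0.0587 0.3597] yaw -0.78 tilt [-0.0001  0.0018] F [0.  0.2 0.8] M [0.   0.01 0.02] op 0.0856 gf 0.0
pin pred top/low [[352.82281213  92.6148792 ]
 [343.67965228  95.14232578]]
```

View pics/w1.png

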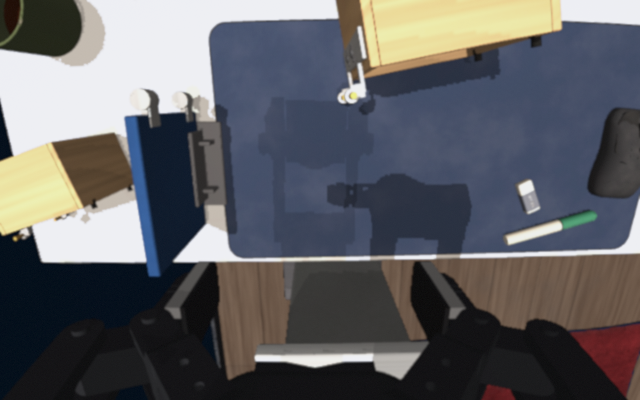

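The wrist view shows the pin tips at about (352,95) upper and (342,97) lower. The door's top edge runs from (138,118) to (152,272), with the upper knuckle at (143,100) and the lower at (183,100).

```bash
python3 - <<'E'
from h import *; import pickle
c=pickle.load(open('w1.pkl','rb')); im=cv2.imread('pics/w1.png'); d=np.load('w1.npy'); hsv=cv2.cvtColor(im,cv2.COLOR_BGR2HSV)
# door top
m=((hsv[...,0]>100)&(hsv[...,0]<125)&(hsv[...,1]>110)).astype(np.uint8); m[:,:100]=0;m[:,205:]=0;m[:90]=0
uv,P=cloud(c,d,m); T=P[(P[:,2]>.145)&(P[:,2]<.165)]; print('ztop',np.median(T[:,2]),len(T))
k=uv[(P[:,2]>.145)&(P[:,2]<.165)].astype(float); W=plane(c,k,.152); r=cv2.minAreaRect(np.float32(W[:,:2]*1e3)); print(r,cv2.boxPoints(r).round(1).tolist())
# cabinet top
m=((hsv[...,0]>10)&(hsv[...,0]<30)&(hsv[...,1]>70)).astype(np.uint8); m[:,:335]=0; m[80:]=0
uv,P=cloud(c,d,m); k=(abs(P[:,2]-.162)<.005); print('cabz',np.median(P[k,2])); W=plane(c,uv[k].astype(float),.162); r=cv2.minAreaRect(np.float32(W[:,:2]*1e3)); print(r,cv2.boxPoints(r).round(1).tolist())
cr=[im[75:115,325:375],im[80:120,120:200]]
cv2.imwrite('pics/k.png',np.hstack([cv2.resize(x,None,fx=f,fy=f,interpolation=cv2.INTER_NEAREST) for x,f in [(cr[0],8),]]+[cv2.resize(cr[1],(640-160,320),interpolation=cv2.INTER_NEAREST)])) 
for nm,(x0,y0,x1,y1),z in [('kn_up',(128,84,160,116),.132),('kn_lo',(172,88,196,114),.042),('pins',(330,80,372,112),.134)]:
    uv,P=cloud(c,d,None); s=(uv[:,0]>=x0)&(uv[:,0]<x1)&(uv[:,1]>=y0)&(uv[:,1]<y1); 
    h=P[s,2]; print(nm,np.histogram(h,bins=np.arange(-.01,.18,.01)))
    q=s.copy(); q[s]=abs(h-z)<.006; U=uv[q].astype(float); print(len(U),U.mean(0),plane(c,U,z).mean(0),cv2.minEnclosingCircle(np.float32(plane(c,U,z)[:,:2]*1e3)) if len(U) else '')
E
```

```text
ztop 0.15111765128287802 2318
((454.89239501953125, 208.97781372070312), (14.678140640258789, 146.16677856445312), 88.91753387451172) [[381.70001220703125, 203.0], [527.7999877929688, 200.3000030517578], [528.0999755859375, 214.89999389648438], [382.0, 217.6999969482422]]
cabz 0.16147190267871186
((597.9823608398438, -53.55828857421875), (47.73219680786133, 149.67738342285156), 10.319328308105469) [[561.0999755859375, 15.800000190734863], [587.9000244140625, -131.5], [634.9000244140625, -122.9000015258789], [608.0999755859375, 24.299999237060547]]
kn_up (array([343,   0,   0,   0,   0,   0,   0,   0,   0,   0,   0,   0, 101,
       196, 367,   9,   6,   0]), array([-0.01,  0.  ,  0.01,  0.02,  0.03,  0.04,  0.05,  0.06,  0.07,
        0.08,  0.09,  0.1 ,  0.11,  0.12,  0.13,  0.14,  0.15,  0.16,
        0.17]))
471 [141.24203822 100.82377919] [0.54087686 0.20843166 0.132     ] ((539.7969970703125, 207.40643310546875), 12.727128028869629)
kn_lo (array([213,   1,   4,  50, 100, 237,   5,   3,   4,   0,   0,   0,   0,
         0,   0,   0,   0,   0]), array([-0.01,  0.  ,  0.01,  0.02,  0.03,  0.04,  0.05,  0.06,  0.07,
        0.08,  0.09,  0.1 ,  0.11,  0.12,  0.13,  0.14,  0.15,  0.16,
        0.17]))
286 [180.59090909 101.44055944] [0.54053505 0.20848502 0.042     ] ((539.3160400390625, 208.11117553710938), 13.494161605834961)
pins (array([684, 221,   1,  88,   5,  10,   0,   0,   0,   0,   0,   4, 274,
         9,  42,   0,   0,   0]), array([-0.01,  0.  ,  0.01,  0.02,  0.03,  0.04,  0.05,  0.06,  0.07,
        0.08,  0.09,  0.1 ,  0.11,  0.12,  0.13,  0.14,  0.15,  0.16,
        0.17]))
44 [353.20454545  95.11363636] [0.54204574 0.02389148 0.134     ] ((541.79443359375, 23.75528335571289), 3.1237311363220215)
```

View pics/k.png

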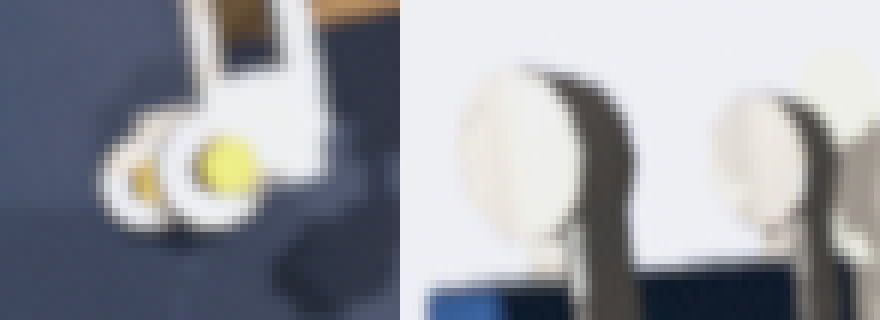

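```bash
python3 - <<'E'
from h import *; import pickle
c=pickle.load(open('w1.pkl','rb')); print('knuckle up',plane(c,np.array([[139.8,99.1]]),.132),'pin up',plane(c,np.array([[353.3,95.2]]),.134), 'pin lo',plane(c,np.array([[343.,97.5]]),.044))
st(); to([.5,.2081,.26],-1.0); to([.5,.2081,.185],-1.0)
E
```

```text
knuckle up [[0.54239197 0.20950701 0.132     ]] pin up [[0.5419759  0.02380872 0.134     ]] pin lo [[0.54157582 0.0249857  0.044     ]]
t 2.05 pos [0.4595 0.0587 0.3598] yaw -0.79 tilt [0.0001 0.0017] F [ 0.2 -0.1  0.3] M [ 0.02 -0.03 -0.01] op 0.0853 gf 0.0
ROW [0.064, -0.2501, 0.1659] [0.0011, -0.0001, 0.0023] rows>= 3.682882043564636
ROW [0.064, -0.2503, 0.2909] [0.0011, -0.0001, 0.0023] rows>= 4.6691892224582885
```

Call:
apply_moves(rows=[0.064,-0.25,0.1,0.001,0,0.002,0.064,-0.25,0.1,0.001,0,0.002,0.064,-0.25,0.1,0.001,0,0.002,0.064,-0.25,0.1,0.001,0,0.002,0.064,-0.25,0.15,0.001,0,0.002,0.064,-0.25,0.18,0.001,0,0.002,0.064,-0.25,0.21,0.001,0,0.002,0.064,-0.25,0.24,0.001,0,0.002,0.064,-0.25,0.27,0.001,0,0.002,0.064,-0.25,0.29,0.001,0,0.002,0.064,-0.25,0.29,0.001,0,0.002])

```text
t: 3.15
tool_pos: [0.4991, 0.208, 0.1839]
tool_rot: [3.14, -0.025, -0.005]
contact_force: [-0.6, -0.2, 0.4]
opening: 0.085
grip_force: 0.0
```

Call:
apply_moves(rows=[0,0,0,0,0,0,0,0,0,0,0,0,0,0,0,0,0,0,0,0,0,0,0,0,0,0,0,0,0,0,0,0,0,0,0,0,0,0,0,0,0,0,0,0,0,0,0,0,0,0,0,0,0,0,0,0,0,0,0,0], grip=0, grip_force=90)

```text
t: 4.15
tool_pos: [0.5004, 0.2095, 0.1864]
tool_rot: [-3.14, 0.023, -0.002]
contact_force: [0.6, 4.9, 2.4]
opening: 0.0108
grip_force: 88.1
```

```bash
python3 - <<'E'
from h import *
st()
E
```

```text
t 4.15 pos [0.5004 0.2095 0.1864] yaw -0.84 tilt [ 0.0015 -0.0011] F [0.6 4.9 2.4] M [ 0.64 -0.25 -0.06] op 0.0108 gf 88.11056613922119
```

Call:
apply_moves(rows=[0,0,-0.01,0,0,0,0,0,-0.03,0,0,0,0,0,-0.06,0,0,0,0,0,-0.09,0,0,0,0,0,-0.12,0,0,0,0,0,-0.15,0,0,0,0,0,-0.17,0,0,0,0,0,-0.19,0,0,0,0,0,-0.2,0,0,0,0,0,-0.2,0,0,0,0,0,-0.2,0,0,0,0,0,-0.2,0,0,0,0,0,-0.2,0,0,0])

```text
t: 5.45
tool_pos: [0.4996, 0.209, 0.3047]
tool_rot: [3.141, -0.023, -0.002]
contact_force: [0.3, -0.1, -2.2]
opening: 0.0114
grip_force: 88.4
```

```bash
python3 - <<'E'
from h import *; import pickle
st(); c=cam('wrist'); im,d=ctrl.get_image('wrist'); cv2.imwrite('pics/w2.png',im); np.save('w2.npy',d); pickle.dump(c,open('w2.pkl','wb'))
E
```

```text
t 5.45 pos [0.4996 0.209  0.3047] yaw -0.84 tilt [-0.0014  0.0005] F [ 0.3 -0.1 -2.2] M [ 0.01 -0.09  0.06] op 0.0114 gf 88.41550469398499
```

View pics/w2.png

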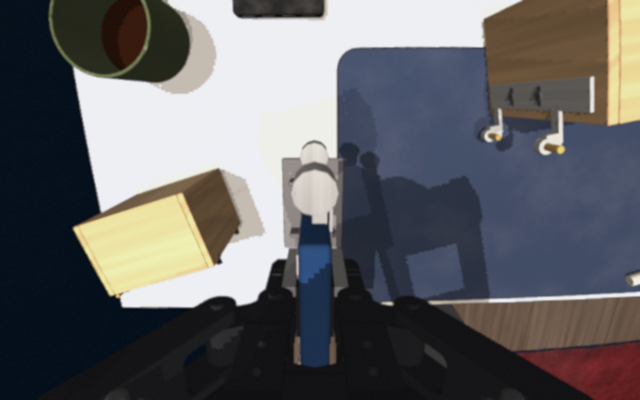

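The door is held and lifted clear. The upper knuckle top is at about (315,190), the lower at (314,153), and the pins at (560,150) and (496,137). I'll get the knuckle axis in the tool frame from depth.

```bash
cat > kn.py <<'E'
from h import *
def knuck(c,d,Tz):
    # knuckles in tool frame: camera->tool
    M=np.array(c[0]['tool_from_camera'])
    v,u=np.mgrid[120:225,280:350]; u=u.ravel();v=v.ravel(); z=d[v,u]; k=z>0; u,v,z=u[k],v[k],z[k]
    I=(c[0],np.eye(3),np.zeros(3)); P=world(I,np.c_[u,v].astype(float),z)@M[:3,:3].T+M[:3,3]
    out=[]
    for zz in Tz:
        Q=P[abs(P[:,2]-zz)<.004]; Q=Q[Q[:,0]>.031]
        out.append((len(Q),np.median(Q[:,2]).round(4),Q[:,:2].min(0).round(4),Q[:,:2].max(0).round(4),np.array(cv2.fitEllipse(cv2.convexHull(np.float32(Q[:,:2]*1e3)))[0]).round(2)))
    return out
E
python3 - <<'E'
from kn import *; import pickle
c=pickle.load(open('w2.pkl','rb')); d=np.load('w2.npy'); im=cv2.imread('pics/w2.png')
for o in knuck(c,d,[.0535,.1435]): print(o)
for nm,p,z in [('up',(560,150),.134),('lo',(497,138),.044)]:
    hsv=cv2.cvtColor(im,cv2.COLOR_BGR2HSV); m=np.zeros(d.shape,bool); m[p[1]-14:p[1]+14,p[0]-14:p[0]+14]=1
    m&=(hsv[...,0]>10)&(hsv[...,0]<35)&(hsv[...,1]>90); v,u=np.nonzero(m)
    uv=np.c_[u,v].astype(float); q=d[v,u]; Z=world(c,uv,q)[:,2]; t=abs(Z-z)<.006
    print(nm,len(u),uv.mean(0),Z.min(),Z.max(),t.sum(),plane(c,uv[t],z).mean(0) if t.any() else '')
E
```

```text
(1807, np.float64(0.055), array([ 0.031 , -0.0088]), array([0.0519, 0.0096]), array([41.2 ,  0.99]))
(473, np.float64(0.1449), array([ 0.0379, -0.0091]), array([0.0516, 0.0092]), array([42.84, -0.07]))
up 113 [555.23893805 148.32743363] -0.0009441196417995756 0.37410840001680246 72 [0.54276683 0.02607554 0.134     ]
lo 52 [495.17307692 136.5       ] -0.00016904904979221668 0.04515682589693233 34 [0.54252264 0.02539415 0.044     ]
```

```bash
python3 - <<'E'
from h import *
st(); to([.48,-.021,.305],36); to([.48,-.021,.235],36)
E
```

```text
t 5.5 pos [0.4997 0.2091 0.305 ] yaw -0.84 tilt [-0.001   0.0004] F [ 0.3  0.5 -2. ] M [-0.03 -0.08 -0.07] op 0.0106 gf 88.41542959213257
ROW [-0.0272, 0.3839, 0.0001] [0.0, 0.0007, -0.4094] rows>= 4.617933316174826
ROW [-0.0271, 0.3838, 0.1168] [0.0, 0.0007, -0.4094] rows>= 4.825213223277155
```

Call:
apply_moves(rows=[-0.002,0.03,0,0,0,-0.03,-0.005,0.08,0,0,0,-0.08,-0.01,0.13,0,0,0,-0.13,-0.014,0.18,0,0,0,-0.18,-0.017,0.23,0,0,0,-0.23,-0.02,0.28,0,0,0,-0.28,-0.024,0.32,0,0,0,-0.33,-0.026,0.355,0,0,0,-0.37,-0.027,0.375,0.01,0,0,-0.4,-0.027,0.384,0.03,0,0,-0.409,-0.027,0.384,0.06,0,0,-0.409,-0.027,0.384,0.09,0,0,-0.409,-0.027,0.384,0.11,0,0,-0.409,-0.027,0.384,0.117,0,0,-0.409,-0.027,0.384,0.117,0,0,-0.409,-0.027,0.384,0.117,0,0,-0.409])

```text
t: 7.1
tool_pos: [0.4808, -0.0209, 0.2363]
tool_rot: [2.987, 0.97, 0.002]
contact_force: [-0.5, 0.6, -2.5]
opening: 0.0108
grip_force: 88.3
```

```bash
cat > pin.py <<'E'
from kn import *
def pins(name):
    st(); c=cam('wrist'); im,d=ctrl.get_image('wrist'); cv2.imwrite(f'pics/{name}.png',im)
    for o in knuck(c,d,[.055,.145]): print(o)
    hsv=cv2.cvtColor(im,cv2.COLOR_BGR2HSV)
    for nm,z in [('up',.134),('lo',.044)]:
        p=proj(c,[[.5423,.0245,z]])[0].round().astype(int); m=np.zeros(d.shape,np.uint8); m[max(p[1]-25,0):p[1]+25,p[0]-25:p[0]+25]=1
        m&=((hsv[...,0]>10)&(hsv[...,0]<35)&(hsv[...,1]>90)).astype(np.uint8); uv,P=cloud(c,d,m); t=abs(P[:,2]-z)<.004
        print(nm,p,t.sum(),plane(c,uv[t].astype(float),z).mean(0) if t.any() else '', cv2.minEnclosingCircle(np.float32(plane(c,uv[t].astype(float),z)[:,:2]*1e3)) if t.any() else '')
E
python3 -c "
from pin import *
pins('w3')"
```

```text
t 7.1 pos [ 0.4808 -0.0209  0.2363] yaw 35.98 tilt [0.001  0.0009] F [-0.5  0.6 -2.5] M [ 0.06 -0.07  0.06] op 0.0108 gf 88.29858183860779
(1861, np.float64(0.055), array([ 0.031, -0.008]), array([0.0516, 0.0105]), array([41.13,  1.74]))
(482, np.float64(0.145), array([ 0.0373, -0.0082]), array([0.051 , 0.0101]), array([42.24,  0.83]))
up [311 102] 92 [0.54189648 0.02347272 0.134     ] ((541.734375, 23.52666473388672), 2.717931032180786)
lo [312 102] 0
```

View pics/w3.png

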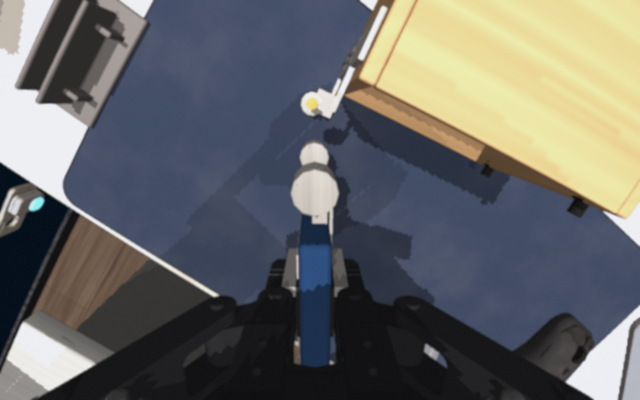

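The pin tip is at (312,103) and the upper knuckle at (315,190), with nothing in the way between them. I'll move over the pin and stop just above its tip.

```bash
python3 - <<'E'
from h import *
to([.5071,-.0004,.2363],36); to([.5071,-.0004,.213],36)
E
```

```text
ROW [0.0554, -0.0022, 0.0006] [0.0009, -0.0009, -0.0002] rows>= 0.6656193724287662
ROW [0.0554, -0.0022, 0.0394] [0.0009, -0.0009, -0.0002] rows>= 0.8159404146580616
```

Call:
apply_moves(rows=[0.01,0,0,0,0,0,0.025,-0.001,0,0,0,0,0.04,-0.002,0,0,0,0,0.05,-0.002,0,0,0,0,0.0555,-0.002,0.005,0,0,0,0.0555,-0.002,0.015,0,0,0,0.0555,-0.002,0.025,0,0,0,0.0555,-0.002,0.034,0,0,0,0.0555,-0.002,0.038,0,0,0,0.0555,-0.002,0.038,0,0,0,0.0555,-0.002,0.038,0,0,0,0.0555,-0.002,0.038,0,0,0])

```text
t: 8.35
tool_pos: [0.5068, -0.0006, 0.2131]
tool_rot: [2.988, 0.97, 0.001]
contact_force: [0.1, -0.7, -2.7]
opening: 0.011
grip_force: 88.4
```

```bash
python3 - <<'E'
from h import *
st(); to([.5071,-.0004,.208],36)
c=cam('side'); im,d=ctrl.get_image('side')
print(proj(c,[[.542,.024,.134],[.542,.024,.044]]))
p=proj(c,[[.542,.024,.1]])[0].astype(int); s=im[p[1]-45:p[1]+45,p[0]-60:p[0]+60]; print(p); cv2.imwrite('pics/s4.png',cv2.resize(s,None,fx=6,fy=6,interpolation=cv2.INTER_CUBIC))
E
```

```text
t 8.35 pos [ 0.5068 -0.0006  0.2131] yaw 35.96 tilt [0.0007 0.0006] F [ 0.1 -0.7 -2.7] M [ 0.08 -0.06  0.01] op 0.011 gf 88.40306282043457
ROW [0.0005, 0.0001, 0.0085] [0.0004, -0.0004, -0.0004] rows>= 0.10272826157276076
[[326.77262224 187.73617952]
 [326.28452608 212.12065854]]
[326 197]
```

View pics/s4.png

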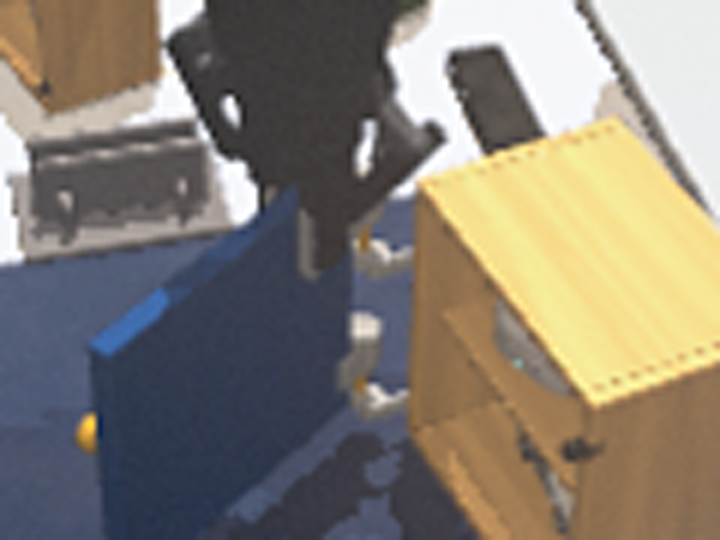

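The side crop shows the lower knuckle at (358,370) just above the lower pin at (362,385), aligned to within about 1–2 mm. I'll lower gently.

Call:
apply_moves(rows=[0,0,0.002,0,0,0,0,0,0.004,0,0,0,0,0,0.006,0,0,0,0,0,0.008,0,0,0,0,0,0.009,0,0,0,0,0,0.01,0,0,0,0,0,0.01,0,0,0])

```text
t: 9.1
tool_pos: [0.5066, -0.0005, 0.2066]
tool_rot: [2.988, 0.97, 0.0]
contact_force: [0.8, -0.4, -2.5]
opening: 0.011
grip_force: 88.4
```

Call:
apply_moves(rows=[0,0,0.001,0,0,0,0,0,0.002,0,0,0,0,0,0.003,0,0,0,0,0,0.003,0,0,0])

```text
t: 9.5
tool_pos: [0.5066, -0.0005, 0.2048]
tool_rot: [2.988, 0.97, 0.0]
contact_force: [-0.0, -0.4, -1.7]
opening: 0.011
grip_force: 88.4
```

Call:
apply_moves(rows=[0,0,0.001,0,0,0,0,0,0.002,0,0,0,0,0,0.003,0,0,0,0,0,0.004,0,0,0,0,0,0.004,0,0,0])

```text
t: 10.0
tool_pos: [0.5066, -0.0005, 0.2024]
tool_rot: [2.988, 0.97, 0.0]
contact_force: [0.7, -0.5, -2.9]
opening: 0.011
grip_force: 88.4
```

```bash
python3 - <<'E'
from kn import *
st(); c=cam('wrist'); im,d=ctrl.get_image('wrist')
for o in knuck(c,d,[.055,.145]): print(o)
E
```

```text
t 10.0 pos [ 5.066e-01 -5.000e-04  2.024e-01] yaw 35.96 tilt [0.0001 0.0001] F [ 0.7 -0.5 -2.9] M [ 0.01 -0.17  0.04] op 0.011 gf 88.40234398841858
(1851, np.float64(0.055), array([ 0.031, -0.008]), array([0.0515, 0.0105]), array([41.07,  1.83]))
(423, np.float64(0.145), array([ 0.0375, -0.0082]), array([0.0655, 0.0235]), array([51.25,  7.8 ]))
```

No resistance so far, so the knuckles seem to be on the pins. Continuing down in small checked steps.

Call:
apply_moves(rows=[0,0,0.0015,0,0,0,0,0,0.003,0,0,0,0,0,0.0045,0,0,0,0,0,0.006,0,0,0,0,0,0.0075,0,0,0,0,0,0.0075,0,0,0])

```text
t: 10.65
tool_pos: [0.5066, -0.0005, 0.1979]
tool_rot: [2.988, 0.97, 0.0]
contact_force: [-0.6, 0.1, -3.0]
opening: 0.0112
grip_force: 88.4
```

Call:
apply_moves(rows=[0,0,0.0015,0,0,0,0,0,0.003,0,0,0,0,0,0.0045,0,0,0,0,0,0.006,0,0,0,0,0,0.006,0,0,0])

```text
t: 11.15
tool_pos: [0.5066, -0.0005, 0.1943]
tool_rot: [2.988, 0.97, 0.0]
contact_force: [0.0, 0.0, -2.8]
opening: 0.0108
grip_force: 88.4
```

Call:
apply_moves(rows=[0,0,0.001,0,0,0,0,0,0.002,0,0,0,0,0,0.003,0,0,0,0,0,0.003,0,0,0])

```text
t: 11.55
tool_pos: [0.5066, -0.0005, 0.1925]
tool_rot: [2.988, 0.97, 0.0]
contact_force: [0.6, 0.3, -3.2]
opening: 0.0112
grip_force: 88.4
```

Call:
apply_moves(rows=[0,0,0.001,0,0,0,0,0,0.002,0,0,0,0,0,0.002,0,0,0])

```text
t: 11.85
tool_pos: [0.5067, -0.0005, 0.1922]
tool_rot: [2.988, 0.97, 0.0]
contact_force: [-3.0, 0.3, 4.7]
opening: 0.0111
grip_force: 89.4
```

Call:
apply_moves(rows=[0,0,0.001,0,0,0,0,0,0.0015,0,0,0,0,0,0.0015,0,0,0])

```text
t: 12.15
tool_pos: [0.5068, -0.0006, 0.1922]
tool_rot: [2.988, 0.97, -0.0]
contact_force: [-6.6, -0.4, 8.8]
opening: 0.0115
grip_force: 90.1
```

```bash
python3 - <<'E'
from h import *
st()
c=cam('side'); im,d=ctrl.get_image('side')
s=im[152:242,266:386]; cv2.imwrite('pics/s5.png',cv2.resize(s,None,fx=6,fy=6,interpolation=cv2.INTER_CUBIC))
E
```

```text
t 12.15 pos [ 0.5068 -0.0006  0.1922] yaw 35.99 tilt [-0.0001  0.0003] F [-6.6 -0.4  8.8] M [0.13 0.91 0.1 ] op 0.0115 gf 90.09200692176819
```

View pics/s5.png

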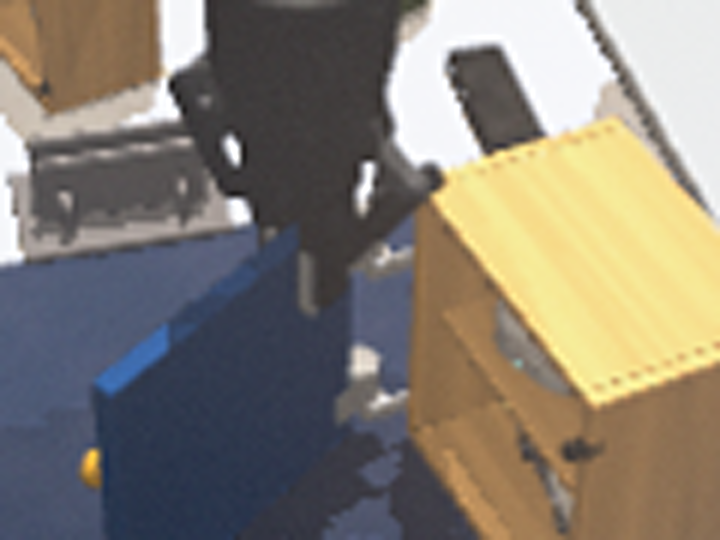

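Seated: contact came at TCP z = 0.192, as predicted, with about 10 N, and no brass shows between knuckle and shoulder in the crop. I'll relax the press, release and rise.

Call:
apply_moves(rows=[0,0,-0.001,0,0,0,0,0,-0.002,0,0,0,0,0,-0.002,0,0,0,0,0,-0.002,0,0,0,0,0,-0.002,0,0,0])

```text
t: 12.7
tool_pos: [0.5068, -0.0005, 0.1922]
tool_rot: [2.988, 0.97, 0.001]
contact_force: [-3.3, -0.8, 5.4]
opening: 0.0115
grip_force: 89.6
```

Call:
apply_moves(rows=[0,0,0,0,0,0,0,0,0,0,0,0,0,0,0,0,0,0,0,0,0,0,0,0,0,0,0,0,0,0,0,0,0,0,0,0,0,0,-0.02,0,0,0,0,0,-0.05,0,0,0,0,0,-0.09,0,0,0,0,0,-0.12,0,0,0,0,0,-0.12,0,0,0], grip=0.45)

```text
t: 13.8
tool_pos: [0.5083, -0.0007, 0.2681]
tool_rot: [2.985, 0.969, 0.011]
contact_force: [1.0, -0.8, -0.3]
opening: 0.0387
grip_force: 0.0
```

```bash
python3 - <<'E'
from kn import *
st(); print(ctrl.get_obs()['q'].round(3))
c=cam('wrist'); im,d=ctrl.get_image('wrist'); hsv=cv2.cvtColor(im,cv2.COLOR_BGR2HSV)
m=((hsv[...,0]>100)&(hsv[...,0]<125)&(hsv[...,1]>110)).astype(np.uint8)
uv,P=cloud(c,d,m); k=abs(P[:,2]-.158)<.006; r=cv2.minAreaRect(np.float32(P[k,:2]*1e3)); print(k.sum(),r,cv2.boxPoints(r).round().tolist())
# all cloud near top edge height close to door
uv,P=cloud(c,d); k=(abs(P[:,2]-.158)<.004)&(np.hypot(P[:,0]-.48,P[:,1]+.02)<.12)&(P[:,0]<.535); L=P[k]; print(k.sum(),np.rad2deg(np.arctan(np.polyfit(L[:,0],L[:,1],1)[0])) if k.sum()>9 else '', np.median(L[:,2]))
E
```

```text
t 13.8 pos [ 0.5083 -0.0007  0.2681] yaw 35.97 tilt [0.0055 0.0053] F [ 1.  -0.8 -0.3] M [ 0.    0.03 -0.02] op 0.0387 gf 0.0
[-0.148 -0.211  1.922  0.     1.423  0.795]
3094 ((480.40594482421875, -21.994155883789062), (125.302978515625, 11.529351234436035), 36.35371398925781) [[427.0, -54.0], [433.0, -64.0], [534.0, 11.0], [527.0, 20.0]]
3163 35.69933409799971 0.15586380900206734
```

```bash
python3 - <<'E'
from h import *
to([.4341,.001,.265],36);to([.4341,.001,.192],36)
E
```

```text
ROW [-0.0974, -0.074, 0.0011] [0.0019, -0.0021, -0.0003] rows>= 1.468155096667809
ROW [-0.0978, -0.0743, 0.1228] [0.0019, -0.0021, -0.0003] rows>= 2.0844982746191887
```

Call:
apply_moves(rows=[-0.03,-0.025,0,0,0,0,-0.06,-0.05,0,0,0,0,-0.095,-0.074,0,0,0,0,-0.095,-0.074,0,0,0,0,-0.095,-0.074,0.04,0,0,0,-0.095,-0.074,0.08,0,0,0,-0.095,-0.074,0.11,0,0,0,-0.095,-0.074,0.12,0,0,0,-0.095,-0.074,0.12,0,0,0,-0.095,-0.074,0.12,0,0,0], grip=0)

```text
t: 14.85
tool_pos: [0.435, 0.0019, 0.1923]
tool_rot: [2.988, 0.97, 0.001]
contact_force: [-0.0, 0.6, -0.4]
opening: 0.0003
grip_force: 0.0
```

```bash
python3 - <<'E'
from h import *
st(); o=ctrl.get_obs(); P=np.array([.5415,.0234]); R0=Ro.from_rotvec(o['tool_rot']); p0=o['tool_pos']; rows=[]
def row(psi,r,off):
    a=np.deg2rad(psi); u=np.array([np.cos(a),np.sin(a)]); n=np.array([-u[1],u[0]])
    q=np.r_[P-r*u+off*n,p0[2]]
    return [*np.round((R0.inv().apply(q-p0)/.6),3),round(-(psi-36)/90,3)]
for psi,off in [(36,.035),(36,.028)]+[(36+4*k,.022) for k in range(1,16)]+[(98,.022),(99,.022),(100,.022),(100.5,.022),(101,.022),(102,.022),(101,.06)]: print(psi,off,row(psi,.1,off))
E
```

```text
t 14.85 pos [0.435  0.0019 0.1923] yaw 35.97 tilt [0.0008 0.0007] F [-0.   0.6 -0.4] M [ 0.04 -0.03 -0.  ] op 0.0003 gf 0.0
36 0.035 [np.float64(-0.002), np.float64(0.017), np.float64(0.0), 0.0]
36 0.028 [np.float64(-0.002), np.float64(0.029), np.float64(0.0), 0.0]
40 0.022 [np.float64(-0.004), np.float64(0.05), np.float64(0.0), -0.044]
44 0.022 [np.float64(-0.005), np.float64(0.062), np.float64(0.0), -0.089]
48 0.022 [np.float64(-0.006), np.float64(0.074), np.float64(0.0), -0.133]
52 0.022 [np.float64(-0.006), np.float64(0.086), np.float64(0.0), -0.178]
56 0.022 [np.float64(-0.004), np.float64(0.098), np.float64(0.0), -0.222]
60 0.022 [np.float64(-0.002), np.float64(0.11), np.float64(0.0), -0.267]
64 0.022 [np.float64(0.0), np.float64(0.121), np.float64(0.0), -0.311]
68 0.022 [np.float64(0.004), np.float64(0.133), np.float64(0.0), -0.356]
72 0.022 [np.float64(0.008), np.float64(0.144), np.float64(0.0), -0.4]
76 0.022 [np.float64(0.014), np.float64(0.154), np.float64(0.0), -0.444]
80 0.022 [np.float64(0.019), np.float64(0.165), np.float64(0.0), -0.489]
84 0.022 [np.float64(0.026), np.float64(0.175), np.float64(0.0), -0.533]
88 0.022 [np.float64(0.033), np.float64(0.184), np.float64(0.0), -0.578]
92 0.022 [np.float64(0.041), np.float64(0.193), np.float64(0.0), -0.622]
96 0.022 [np.float64(0.05), np.float64(0.201), np.float64(0.0), -0.667]
98 0.022 [np.float64(0.054), np.float64(0.205), np.float64(0.0), -0.689]
99 0.022 [np.float64(0.056), np.float64(0.207), np.float64(0.0), -0.7]
100 0.022 [np.float64(0.059), np.float64(0.209), np.float64(0.0), -0.711]
100.5 0.022 [np.float64(0.06), np.float64(0.21), np.float64(0.0), -0.717]
101 0.022 [np.float64(0.061), np.float64(0.211), np.float64(0.0), -0.722]
102 0.022 [np.float64(0.064), np.float64(0.213), np.float64(0.0), -0.733]
101 0.06 [np.float64(0.004), np.float64(0.184), np.float64(0.0), -0.722]
```

Call:
apply_moves(rows=[-0.001,0.009,0,0,0,0,-0.002,0.017,0,0,0,0,-0.002,0.024,0,0,0,0,-0.002,0.03,0,0,0,0,-0.002,0.035,0,0,0,0,-0.003,0.04,0,0,0,-0.022,-0.004,0.046,0,0,0,-0.035,-0.005,0.053,0,0,0,-0.055,-0.005,0.062,0,0,0,-0.089,-0.006,0.068,0,0,0,-0.111,-0.006,0.074,0,0,0,-0.133,-0.006,0.08,0,0,0,-0.156,-0.006,0.086,0,0,0,-0.178,-0.005,0.092,0,0,0,-0.2,-0.004,0.098,0,0,0,-0.222,-0.003,0.104,0,0,0,-0.244,-0.002,0.11,0,0,0,-0.267,-0.001,0.116,0,0,0,-0.289,0,0.121,0,0,0,-0.311,0.002,0.127,0,0,0,-0.333])

```text
t: 16.85
tool_pos: [0.4802, -0.0592, 0.1916]
tool_rot: [-2.634, -1.711, 0.0]
contact_force: [-0.2, 0.9, 0.1]
opening: 0.0003
grip_force: 0.1
```

```bash
cat > door.py <<'E'
from h import *
def door(name='side',save=None):
    st(); c=cam(name); im,d=ctrl.get_image(name); hsv=cv2.cvtColor(im,cv2.COLOR_BGR2HSV)
    if save: cv2.imwrite(save,im)
    m=((hsv[...,0]>100)&(hsv[...,0]<125)&(hsv[...,1]>110)).astype(np.uint8)
    uv,P=cloud(c,d,m); k=(abs(P[:,2]-.157)<.006)&(P[:,0]>.38)&(P[:,0]<.65)&(abs(P[:,1]+.06)<.13)
    if k.sum()>5: r=cv2.minAreaRect(np.float32(P[k,:2]*1e3)); print(k.sum(),r,cv2.boxPoints(r).round().tolist())
    P=np.array([.5415,.0234]); o=ctrl.get_obs(); R0=Ro.from_rotvec(o['tool_rot']); p0=o['tool_pos']
    M=R0.as_matrix(); y0=np.rad2deg(np.arctan2(M[1,0],M[0,0]))
    for psi,off in [(66,.022),(70,.022),(76,.022),(80,.022),(84,.022),(88,.022),(92,.022),(96,.022),(98,.022),(99,.022),(100,.022),(101,.022),(102,.022),(103,.022),(101,.06)]:
        a=np.deg2rad(psi); u=np.array([np.cos(a),np.sin(a)]); n=np.array([-u[1],u[0]]); q=np.r_[P-.1*u+off*n,p0[2]]
        print(psi,off,np.round(R0.inv().apply(q-p0)/.6,3).tolist(),round(-(psi-y0)/90,3))
E
python3 -c "
from door import *
door()"
```

```text
t 16.85 pos [ 0.4802 -0.0592  0.1916] yaw 66.02 tilt [ 0.     -0.0001] F [-0.2  0.9  0.1] M [0.01 0.03 0.01] op 0.0003 gf 0.10355666046962142
38 ((494.76495361328125, -74.62828063964844), (113.5067138671875, 9.634149551391602), 64.3691177368164) [[466.0, -124.0], [475.0, -128.0], [524.0, -26.0], [515.0, -21.0]]
66 0.022 [0.001, -0.0, -0.0] 0.001
70 0.022 [-0.001, 0.012, 0.0] -0.044
76 0.022 [-0.003, 0.029, 0.0] -0.11
80 0.022 [-0.003, 0.041, 0.0] -0.155
84 0.022 [-0.002, 0.053, 0.0] -0.199
88 0.022 [-0.001, 0.065, 0.0] -0.244
92 0.022 [0.002, 0.077, 0.0] -0.288
96 0.022 [0.005, 0.088, 0.0] -0.333
98 0.022 [0.007, 0.094, 0.0] -0.355
99 0.022 [0.008, 0.097, 0.0] -0.366
100 0.022 [0.009, 0.099, 0.0] -0.377
101 0.022 [0.01, 0.102, 0.0] -0.388
102 0.022 [0.011, 0.105, 0.0] -0.399
103 0.022 [0.012, 0.108, 0.0] -0.41
101 0.06 [-0.026, 0.05, 0.0] -0.388
```

The door is following the push and is now at about 65°. I'll carry on to about 98° and slow towards the end.

Call:
apply_moves(rows=[0,0.006,0,0,0,-0.022,-0.001,0.012,0,0,0,-0.044,-0.002,0.018,0,0,0,-0.066,-0.002,0.024,0,0,0,-0.088,-0.003,0.029,0,0,0,-0.11,-0.003,0.035,0,0,0,-0.132,-0.003,0.041,0,0,0,-0.155,-0.003,0.047,0,0,0,-0.177,-0.002,0.053,0,0,0,-0.199,-0.002,0.058,0,0,0,-0.217,-0.001,0.063,0,0,0,-0.235,0,0.067,0,0,0,-0.253,0,0.071,0,0,0,-0.268,0.001,0.075,0,0,0,-0.283,0.002,0.079,0,0,0,-0.297,0.003,0.083,0,0,0,-0.311,0.004,0.086,0,0,0,-0.324,0.005,0.089,0,0,0,-0.336,0.006,0.092,0,0,0,-0.347,0.007,0.094,0,0,0,-0.355])

```text
t: 18.9
tool_pos: [0.5336, -0.0782, 0.1919]
tool_rot: [2.062, 2.37, 0.0]
contact_force: [-0.1, -0.1, 1.4]
opening: 0.0001
grip_force: 0.7
```

```bash
python3 -c "
from door import *
door()"
```

```text
t 18.9 pos [ 0.5336 -0.0782  0.1919] yaw 97.96 tilt [-0.0002  0.0004] F [-0.1 -0.1  1.4] M [-0.04  0.04  0.03] op 0.0001 gf 0.6909878556689364
34 ((558.5731201171875, -121.72212219238281), (8.003340721130371, 34.04853439331055), 2.2817182540893555) [[554.0, -105.0], [555.0, -139.0], [563.0, -139.0], [562.0, -105.0]]
66 0.022 [0.044, -0.083, -0.0] 0.355
70 0.022 [0.036, -0.074, -0.0] 0.311
76 0.022 [0.025, -0.06, -0.0] 0.244
80 0.022 [0.019, -0.05, -0.0] 0.2
84 0.022 [0.013, -0.039, -0.0] 0.155
88 0.022 [0.008, -0.029, -0.0] 0.111
92 0.022 [0.004, -0.017, -0.0] 0.066
96 0.022 [0.001, -0.006, -0.0] 0.022
98 0.022 [-0.001, -0.0, 0.0] -0.0
99 0.022 [-0.001, 0.003, 0.0] -0.012
100 0.022 [-0.002, 0.006, 0.0] -0.023
101 0.022 [-0.002, 0.009, 0.0] -0.034
102 0.022 [-0.003, 0.011, 0.0] -0.045
103 0.022 [-0.003, 0.014, 0.0] -0.056
101 0.06 [-0.006, -0.055, -0.0] -0.034
```

Call:
apply_moves(rows=[0,0.002,0,0,0,-0.006,-0.001,0.003,0,0,0,-0.012,-0.001,0.005,0,0,0,-0.018,-0.002,0.006,0,0,0,-0.023,-0.002,0.006,0,0,0,-0.023])

```text
t: 19.45
tool_pos: [0.5372, -0.0787, 0.1918]
tool_rot: [-2.02, -2.406, -0.001]
contact_force: [-0.4, 0.6, 2.7]
opening: 0.0002
grip_force: 1.0
```

Call:
apply_moves(rows=[0,0.001,0,0,0,-0.006,0,0.002,0,0,0,-0.01,0,0.003,0,0,0,-0.01,0,0.003,0,0,0,-0.01])

```text
t: 19.85
tool_pos: [0.539, -0.0786, 0.1918]
tool_rot: [2.001, 2.421, 0.0]
contact_force: [-0.5, 0.7, 2.7]
opening: -0.0002
grip_force: 1.2
```

Call:
apply_moves(rows=[0,0.001,0,0,0,0,0,0.002,0,0,0,0,0,0.002,0,0,0,0])

```text
t: 20.15
tool_pos: [0.5402, -0.0784, 0.1918]
tool_rot: [2.001, 2.421, 0.0]
contact_force: [-0.2, -0.3, 3.2]
opening: -0.0
grip_force: 1.4
```

```bash
python3 -c "
from door import *
door('side','pics/s6.png')
im=cv2.imread('pics/s6.png'); cv2.imwrite('pics/s6c.png',cv2.resize(im[140:275,290:420],None,fx=4,fy=4,interpolation=cv2.INTER_CUBIC))"|head -3
```

```text
t 20.15 pos [ 0.5402 -0.0784  0.1918] yaw 100.86 tilt [-0.0003  0.0004] F [-0.2 -0.3  3.2] M [-0.03  0.06  0.03] op -0.0 gf 1.3725012727081776
38 ((567.9551391601562, -120.35069274902344), (8.510858535766602, 32.9011116027832), 4.616084575653076) [[562.0, -104.0], [565.0, -137.0], [574.0, -136.0], [571.0, -104.0]]
66 0.022 [0.05, -0.091, -0.0] 0.387
```

Call:
apply_moves(rows=[0,0.001,0,0,0,0,0,0.002,0,0,0,0,0,0.003,0,0,0,0,0,0.003,0,0,0,0])

```text
t: 20.6
tool_pos: [0.542, -0.078, 0.1919]
tool_rot: [2.001, 2.421, 0.0]
contact_force: [-1.1, -1.4, 3.3]
opening: 0.0
grip_force: 1.6
```

Call:
apply_moves(rows=[0,0.001,0,0,0,0,0,0.002,0,0,0,0,0,0.002,0,0,0,0])

```text
t: 20.9
tool_pos: [0.5427, -0.0779, 0.1918]
tool_rot: [-2.001, -2.421, 0.002]
contact_force: [-4.1, -1.5, 5.5]
opening: -0.0002
grip_force: 3.1
```

It's against the stops: the sideways reaction is rising. I'll hold briefly, back off along the normal, then rise and look.

Call:
apply_moves(rows=[0,0,0,0,0,0,0,0,0,0,0,0,0,-0.002,0,0,0,0,0,-0.004,0,0,0,0,0,-0.008,0,0,0,0,0,-0.015,0,0,0,0,0,-0.03,0,0,0,0,0,-0.06,0,0,0,0,0,-0.1,0,0,0,0,0,-0.12,-0.04,0,0,0,0,-0.12,-0.1,0,0,0,0,-0.12,-0.15,0,0,0,0,-0.12,-0.15,0,0,0,0,-0.12,-0.15,0,0,0])

```text
t: 22.3
tool_pos: [0.4718, -0.0913, 0.2817]
tool_rot: [2.001, 2.421, 0.001]
contact_force: [-0.9, 0.5, -1.3]
opening: 0.0
grip_force: 0.0
```

```bash
python3 - <<'E'
from h import *
st()
for n,hide in [('side',0),('wrist',0)]:
    c=cam(n); im,d=ctrl.get_image(n); hsv=cv2.cvtColor(im,cv2.COLOR_BGR2HSV)
    m=((hsv[...,0]>100)&(hsv[...,0]<125)&(hsv[...,1]>110)).astype(np.uint8); uv,P=cloud(c,d,m); k=(abs(P[:,2]-.157)<.006)&(P[:,0]>.48)&(P[:,0]<.65)&(abs(P[:,1]+.06)<.13)
    Q=P[k]; r=cv2.minAreaRect(np.float32(Q[:,:2]*1e3)) if len(Q)>5 else None; print(n,len(Q),r, np.median(Q[:,2]))
    m=((hsv[...,0]>10)&(hsv[...,0]<30)&(hsv[...,1]>70)).astype(np.uint8); uv,P=cloud(c,d,m); k=(abs(P[:,2]-.163)<.003)&(P[:,0]>.5)&(P[:,1]<.1)
    Q=P[k]; r=cv2.minAreaRect(np.float32(Q[:,:2]*1e3)); print(' cab',len(Q),r)
    if n=='side': cv2.imwrite('pics/s7.png',cv2.resize(im[140:275,250:420],None,fx=4,fy=4,interpolation=cv2.INTER_CUBIC))
E
```

```text
t 22.3 pos [ 0.4718 -0.0913  0.2817] yaw 100.85 tilt [-0.0002  0.0006] F [-0.9  0.5 -1.3] M [0.03 0.01 0.02] op 0.0 gf 0.0
side 181 ((549.4853515625, -66.70472717285156), (10.608070373535156, 145.8062286376953), 5.554818153381348) 0.15602429441221222
 cab 1387 ((623.4000854492188, -50.599456787109375), (100.49143981933594, 149.56390380859375), 11.599114418029785)
wrist 4271 ((550.9287109375, -64.65337371826172), (11.763752937316895, 147.48736572265625), 6.255130290985107) 0.15635795613786463
 cab 31568 ((624.1530151367188, -49.677101135253906), (100.02608489990234, 149.5425262451172), 11.292591094970703)
```

View pics/s7.png

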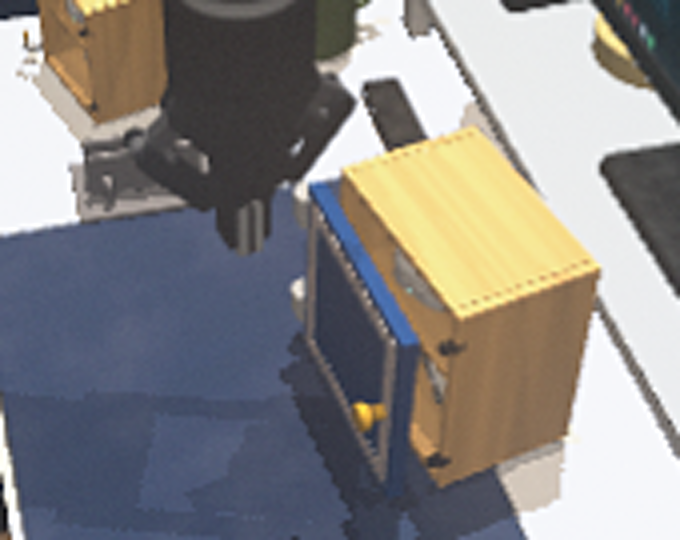

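The view shows the door hung with the knob outwards, but about 5° open: its top edge runs from (325,190) to (405,340), with a gap to the stop at (452,347). It rebounded off the stops as I let go. I'll check whether it's still moving and push again more softly.

```bash
cat > ya.py <<'E'
from h import *
def ya():
    c=cam('wrist'); im,d=ctrl.get_image('wrist'); hsv=cv2.cvtColor(im,cv2.COLOR_BGR2HSV)
    m=((hsv[...,0]>100)&(hsv[...,0]<125)&(hsv[...,1]>110)).astype(np.uint8); uv,P=cloud(c,d,m); k=(abs(P[:,2]-.157)<.006)&(P[:,0]>.48)&(P[:,0]<.65)&(abs(P[:,1]+.06)<.13)
    print(cv2.minAreaRect(np.float32(P[k,:2]*1e3)))
E
python3 - <<'E'
from ya import *
for i in range(3): ya()
st(); to([.48,-.09,.192],100.86); to([.53,-.0804,.192],100.86); to([.541,-.0783,.192],100.86)
E
```

```text
((550.8687133789062, -64.74832153320312), (12.32060718536377, 147.64649963378906), 6.11182975769043)
((550.7987060546875, -64.73824310302734), (12.390607833862305, 147.50509643554688), 5.830124855041504)
((550.9932250976562, -64.27503967285156), (12.067910194396973, 146.60891723632812), 6.200594902038574)
t 22.55 pos [ 0.4715 -0.091   0.2798] yaw 100.86 tilt [ 0.0017 -0.0026] F [ 0.3 -0.3 -0.5] M [-0.03 -0.02  0.01] op -0.0004 gf 0.0
ROW [-0.0012, 0.0146, 0.1463] [-0.0017, -0.0011, 0.0] rows>= 1.7642042535789715
ROW [-0.0012, 0.0994, 0.1461] [-0.0017, -0.0011, 0.0] rows>= 2.120339924527049
ROW [-0.0012, 0.1181, 0.146] [-0.0017, -0.0011, 0.0] rows>= 2.253523198612845
```

Call:
apply_moves(rows=[0,0.01,0.05,0,0,0,0,0.02,0.1,0,0,0,0,0.04,0.14,0,0,0,0,0.06,0.148,0,0,0,0,0.08,0.148,0,0,0,0,0.092,0.148,0,0,0,0,0.098,0.148,0,0,0,0,0.102,0.148,0,0,0,0,0.105,0.148,0,0,0,0,0.108,0.148,0,0,0,0,0.11,0.148,0,0,0,0,0.112,0.148,0,0,0,0,0.114,0.148,0,0,0,0,0.115,0.148,0,0,0,0,0.116,0.148,0,0,0,0,0.117,0.148,0,0,0,0,0.118,0.148,0,0,0,0,0.118,0.148,0,0,0])

```text
t: 24.35
tool_pos: [0.5419, -0.0779, 0.1929]
tool_rot: [2.001, 2.422, 0.0]
contact_force: [-0.4, 0.6, 0.4]
opening: -0.0
grip_force: 0.2
```

```bash
python3 -c "
from ya import *
st(); ya()"
```

```text
t 24.35 pos [ 0.5419 -0.0779  0.1929] yaw 100.86 tilt [-0.      0.0002] F [-0.4  0.6  0.4] M [-0.02  0.03  0.04] op -0.0 gf 0.15110063832253218
((553.9367065429688, -31.474136352539062), (12.302905082702637, 83.66728210449219), 11.221023559570312)
```

The door is now at 11.2° and the cupboard at 11.3°, with almost no force. Retreating slowly.

Call:
apply_moves(rows=[0,0,0,0,0,0,0,0,0,0,0,0,0,-0.0003,0,0,0,0,0,-0.0006,0,0,0,0,0,-0.001,0,0,0,0,0,-0.0014,0,0,0,0,0,-0.0018,0,0,0,0,0,-0.0024,0,0,0,0,0,-0.003,0,0,0,0,0,-0.004,0,0,0,0,0,-0.006,0,0,0,0,0,-0.01,0,0,0,0,0,-0.02,0,0,0,0,0,-0.04,0,0,0,0,0,-0.07,0,0,0,0,0,-0.11,0,0,0,0,0,-0.118,-0.05,0,0,0,0,-0.118,-0.12,0,0,0,0,-0.118,-0.15,0,0,0,0,-0.118,-0.15,0,0,0])

```text
t: 26.4
tool_pos: [0.473, -0.0919, 0.2869]
tool_rot: [1.997, 2.416, 0.004]
contact_force: [-0.4, 0.4, 0.4]
opening: -0.0001
grip_force: 0.0
```

```bash
python3 -c "
from ya import *
st(); ya(); ya()"
```

```text
t 26.4 pos [ 0.473  -0.0919  0.2869] yaw 100.84 tilt [-0.0039  0.0065] F [-0.4  0.4  0.4] M [0.02 0.02 0.04] op -0.0001 gf 0.0
((559.4772338867188, -62.87506866455078), (12.035599708557129, 146.8534698486328), 11.762043952941895)
((559.5225219726562, -62.72272491455078), (11.948974609375, 146.69479370117188), 11.958893775939941)
```

```bash
python3 -c "
from ya import *
print(ctrl.finish_job())"
```

```text
the job is handed in; nothing more can be done
None
```

The blue door hangs fully down on both pins and is shut against the stops (last measured within about 0.7° of the cupboard front); the arm is clear and the job is handed in, though the hand-in gave no verdict.

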